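# Set and lock the grind collar of the sample grinder

### The arm

A 6-joint arm with a two-finger parallel gripper is mounted at the origin on a cart in front of the work surface, level with it; the furniture and walls round the work are solid. World frame = base frame: x ahead of the robot, y to its left, z up, the work surface at z = 0. Lengths are in mm, angles in rad, forces in N, time in s.
With the tool pointing down it reaches from about 300 to 775 mm from the base axis. Payload 14.6 kg.
Tool frame: the origin (TCP) lies between the finger pads; the fingertips stand 8 mm ahead of it and the grasp point (between the pads) lies 11 mm behind it; z points along the fingers, y is the direction in which the jaws open and shut (so a half turn about z gives the same grasp; the last joint's range is limited). The gripper opens to 94 mm and grips with 3 to 60 N. Pads are 16 mm wide; open, the fingers measure 119 mm over their backs; the gripper's body (75 mm by 177 mm) begins 78 mm behind the grasp point.
Start: joints at [1.221, 0.3, 1.521, -0, 1.321, -0.067], TCP at [153.473, 528.143, 190.946] pointing down, gripper open.
Joint ranges: [-3.03, 3.03], [-0.79, 2.21], [0.23, 2.52], [-1.04, 4.18], [0, 3.07], [-2.55, 2.55]. Speed limits (rad/s): [2.22, 2.22, 2.57, 3.14, 3.14, 3.14].

### API

Orientations are given as [roll, pitch, yaw] about the fixed x, y, z axes, in that order (R = Rz(yaw) Ry(pitch) Rx(roll)).
In Python, from cell import manip gives the robot as it stands. The module is installed in compiled form; this text tells all that it offers.
- The arm moves only by the tool send_rows, never from a script. Its argument "series" is a list that holds one entry, the list of rows, each a list of 5 numbers: the opening, from 0 (shut) to 1 (fully open), then the shift along the tool's x, y, z in mm, then the turn about the tool's z in degrees. In form: [[[gripper, dx, dy, dz, roll], ...]]. A call has 1 to 10 rows; each row is the pose to reach, as a shift and turn from the pose commanded when the call began, along the tool's axes at that moment; what a row does not reach only later rows make up. A row lasts 1/10 s, in which the tool goes at most 50 mm and 8.59 degrees, less where a joint would pass 70% of its speed; a pose out of reach is approached as far as the arm can. A call with a gripper value outside its range is refused whole. The fingers move at their own pace and stop on an object; "newtons" is the grip in N (left out, the last holds). Time passes only in rows, so rows that repeat a pose let the fingers close. It gives the time, the measured TCP pose, the force and the opening at its end, in the units of the state.
- manip.read_state(): the state, without advancing time (a new reading comes with each control period).
- manip.camera(name): name is "scene" or "top"; returns a dict with "img" (384x512x3 uint8, red, green, blue), "vfov" (degrees; the focal length in pixels is half the picture's height over the tangent of half this angle, whatever the lens; pixels are square), "cx", "cy" (the principal point, pixels), "pose" (4x4, takes a point from camera to world coordinates). Camera axes: x right, y down, z forward; pixel columns grow to the right and rows downward; lengths in mm; the calibration is good to about 2 mm. A picture is of the moment at which its call begins. There is no depth.
- manip.sign_off(): hands the job in, once; it reports no verdict.
Trained networks look in a picture, given as the dict that the camera call returned (one of the last four; its "shot" number tells which), for a name from the list of things; names that differ only in an ending like _2 or _b are one class to them, and where a whole thing is asked for, a point or a joint stands for the part that bears it (a point fixed in the world has none). Each returns a list of dicts, best first, with "conf" (0 to 1); they miss things now and then, are a little off and sometimes report something else, mostly with a low value. They report only what shows in the picture. A call takes as long as a camera call.
- manip.find_in(target, picture): "rect" ([left, top, width, height] in pixels, round what is visible of it).
- manip.silhouettes(target, picture): "pixels" (384x512 bool, what is visible of it) and "rect" ([left, top, width, height] in pixels, round what is visible of it).
The state is a dict: "clock": time; "joints": joint angles; "qd": joint speeds; "effort": joint torques, N m; "eef_pos": TCP position; "eef_rot": TCP orientation; "wrist_force": force on the tool from outside, world axes, zero at the start; "moment": the same for the moment, N m; "finger_gap": finger opening in mm.
Only numpy, scipy, OpenCV 4.12 (cv2) and the standard library are available. Lean on these libraries where they do the work, as an engineer would, in place of code of your own. Each camera call takes 0.05 s, during which the arm holds its last target. There are 200 camera calls.

### The job

Set the sample grinder for the next lot: with a fingertip against one of the two finger lugs, push the setting collar round until its white pointer mark lines up with the second line to the right of the long middle line of the scale (right as seen from the front, where the cup stands under the chute). Then push the lock bolt's upright knob at the back of the grinder inward, towards the collar, until the bolt is fully home between the collar's teeth. Only push, never take a lug or the knob between the fingers, and leave the cup, hand brush, tin and scoop where they are.

Things in the scene. Friction and masses are not known exactly. Their poses are not given: they have to be found in the camera images.
- grinder: grey bench sample grinder, fixed: foot plate 200 x 130 mm, motor column, round head 172 mm across with a level aluminium scale face 150 mm above the desk. Origin on the desk under the collar's vertical axis; x points to its back (bolt), -x to its front (chute, cup, scale), y left, z up. At the back a bracket for the bolt, 44 mm wide, level with the scale face, reaches to x = 129 mm
- scale_middle (a point): inner end of the scale's longest, middle line (radius 58.5 to 76.5 mm), on the scale face at the grinder's front (-x). The scale is nine black lines 12 degrees apart, four to each side of the middle; the end ones reach radius 70 mm, the others 67 mm
- hopper_rim (a point): centre of the open rim of the fixed round hopper that stands in the middle of the collar, 195 mm above the desk; radius 44 mm at the rim, 34 mm at its foot: keep clear of it
- grind_collar (a joint): turn of the black collar (radius 50 mm, top 14 mm above the scale face) about the grinder's z, rad: 0 = pointer at the long middle line; positive is counter-clockwise from above, pointer to the right seen from the front; 0.209 (12 degrees) per line; stops at +-0.88. Friction 0.09 N m (1 to 2 N at a lug); stays where left. At every line a gap between the collar's rear steel teeth faces the bolt
- pointer_tip (a point): tip of the collar's pointer, a 9 mm wide nib at radius 56.5 mm with a white line 2.6 mm wide, 9 mm above the scale face; turns with the collar
- target_line (a point): middle of the line to set: the second line to the right of the long middle line, 2.2 mm wide, on the scale face, at radius 62.5 mm from the collar axis; fixed to the grinder (collar value 0.419 rad)
- lug_right (a point): the collar's finger lug on the right (-y) side, 100 degrees counter-clockwise from the pointer: upright radial bar from radius 47 to 83 mm, 10 mm thick, 6 to 24 mm above the scale face. The point is at radius 70 mm, 15 mm above the scale face; its x points radially outwards, y counter-clockwise (the way it moves for growing collar values)
- lug_left (a point): the same lug on the left (+y) side, 100 degrees clockwise from the pointer; its x points radially outwards, y counter-clockwise
- lock_bolt (a joint): travel of the lock bolt along the grinder's -x (towards the collar axis), m: 0 drawn back, 0.012 fully home at its stop; starts drawn back, within 2 mm. About 2 N moves it; it stays where left. With the pointer at a line its round nose enters the gap freely and centres the collar; half way between lines it meets a tooth and can shove the collar to either line
- bolt_knob (a point): the bolt's upright black knob, 16 mm across, widest from 16 to 34 mm above the scale face; the point is on its axis, 24 mm above the scale face, 108 mm behind the collar axis when drawn back, 96 mm when home. Free space behind it; in front a steel guide (74 to 86 mm behind the collar axis, 28 mm wide, 17 mm above the scale face). Axes as the grinder's
- cup: steel cup, 65 mm across, 48 mm high, under the chute on the grinder's foot; origin under its centre; leave alone
- brush: wooden hand brush 56 x 252 mm, 46 mm high, lying to the right of the grinder, beyond the tin; origin under its centre; leave alone
- tin: round lidded sample tin, 70 mm across, 48 mm high, standing close to the right of the grinder; origin under its centre; leave alone
- scoop: aluminium scoop with wooden handle, 68 x 228 mm, 40 mm high, lying to the left of the grinder; origin under its centre; leave alone

How it is judged:
By the outcome, as a careful person would: the job done as asked, in the order asked, and still so for the second after the job is handed in, with the robot touching nothing.
It also fails if it takes over 48 s, if anything falls off the work surface, if the arm or the gripper's body presses on something with over 40 N, if the wrist force passes 120 N, or if a joint passes its speed limit or range.

## Working session

There is one attempt and no reset: what is moved stays moved. The work goes in short steps, Python scripts to look and compute and a tool call to move; the robot and the scene stay as the last step left them, time stands still between calls to the robot, and variables do not carry over. Pictures are saved under pics/ and viewed, about 8 in all and at most 12, crops included, and the job is handed in when it is done.

Besides the shell and the picture viewer there is one more tool, called after ">>>" as name(argument=value, ...), one argument or row to a line, values as JSON. send_rows: Moves the arm, as the interface text tells. Its arguments: {"type":"object","properties":{"series":{"type":"array"},"newtons":{"type":"number"}},"required":["series"]}

```bash
mkdir -p pics; cat > h.py <<'E'
import numpy as np, cv2
from cell import manip
def K(c):
    f=c['img'].shape[0]/2/np.tan(np.radians(c['vfov']/2)); return f
def proj(c,p):
    P=np.linalg.inv(c['pose'])@np.append(p,1); f=K(c)
    return np.array([c['cx']+f*P[0]/P[2], c['cy']+f*P[1]/P[2]])
def ray(c,u,v,z):
    f=K(c); d=c['pose'][:3,:3]@np.array([(u-c['cx'])/f,(v-c['cy'])/f,1]); o=c['pose'][:3,3]
    return o+d*(z-o[2])/d[2]
E
python3 - <<'E'
from h import *
for n in ['scene','top']:
    c=manip.camera(n); cv2.imwrite(f'pics/{n}0.png',c['img'][:,:,::-1]); print(n,c['vfov'],c['cx'],c['cy'],c['pose'].round(3).tolist())
    for t in ['grinder','grind_collar','hopper_rim','pointer_tip','lug_right','lug_left','bolt_knob','cup','tin','brush','scoop','scale_middle','target_line']:
        try: print(t,[(np.round(d['rect'],1).tolist(),round(d['conf'],2)) for d in manip.find_in(t,c)[:2]])
        except Exception as e: print(t,e)
print(manip.read_state())
E
```

```text
scene 56.2787048196715 248.70214706333977 194.63647747205027 [[0.625, -0.549, 0.555, 21.505], [-0.78, -0.457, 0.427, -587.643], [0.019, -0.7, -0.714, 819.869], [0.0, 0.0, 0.0, 1.0]]
grinder [([198.2, 154.8, 69.5, 97.5], 0.88)]
grind_collar [([213.9, 165.0, 49.1, 33.3], 0.55)]
hopper_rim [([201.3, 159.1, 64.9, 90.7], 0.65)]
pointer_tip [([209.9, 169.7, 50.5, 29.3], 0.72)]
lug_right [([211.3, 165.3, 52.2, 33.8], 0.77), ([155.7, 184.0, 54.8, 33.5], 0.69)]
lug_left [([213.4, 168.9, 49.8, 31.8], 0.87)]
bolt_knob []
cup [([214.4, 222.4, 24.3, 17.1], 0.69), ([202.7, 153.8, 64.1, 97.2], 0.29)]
tin [([215.2, 165.2, 47.6, 38.0], 0.73), ([270.3, 201.9, 29.5, 29.9], 0.56)]
brush [([285.4, 216.6, 52.5, 71.7], 0.85)]
scoop [([153.4, 185.5, 58.7, 33.8], 0.69), ([198.3, 151.8, 68.8, 94.4], 0.52)]
scale_middle [([200.4, 155.6, 65.7, 98.5], 0.88)]
target_line [([199.4, 156.4, 72.0, 95.3], 0.79)]
top 57.860916808909096 256.1252587122896 194.45380782727585 [[0.008, -0.988, 0.155, 400.905], [-1.0, -0.013, -0.028, -158.905], [0.029, -0.154, -0.988, 1055.472], [0.0, 0.0, 0.0, 1.0]]
grinder [([204.6, 145.3,
[... 566 characters left out ...]
get_line [([207.4, 149.7, 63.7, 86.8], 0.96)]
{'clock': 1.4, 'joints': array([ 1.22137158e+00,  2.99879734e-01,  1.52099655e+00,  2.31935627e-05,
        1.32069764e+00, -6.65859099e-02]), 'qd': array([-0.00101024, -0.0002548 ,  0.00101135, -0.00054291, -0.00071499,
       -0.00051709]), 'effort': array([ 1.26164516e-03, -5.31635177e+01, -3.52943623e+01,  7.09367450e-02,
        2.11482472e-02,  1.58034396e-05]), 'eef_pos': array([153.48246013, 528.1437109 , 190.95816453]), 'eef_rot': array([ 3.14157247e+00, -2.11759236e-05,  2.85874808e+00]), 'wrist_force': array([0.65030225, 0.39033714, 0.93773083]), 'moment': array([-0.01993217,  0.01059986,  0.06058787]), 'finger_gap': 93.42062312289184}
```

```bash
python3 - <<'E'
import cv2,numpy as np
s=cv2.imread('pics/scene0.png')[140:260,150:310]; t=cv2.imread('pics/top0.png')[130:250,180:300]
cv2.imwrite('pics/a.png',cv2.resize(s,None,fx=5,fy=5,interpolation=cv2.INTER_CUBIC))
cv2.imwrite('pics/b.png',cv2.resize(t,None,fx=5,fy=5,interpolation=cv2.INTER_CUBIC))
E
```

```text
(no output)
```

View pics/a.png

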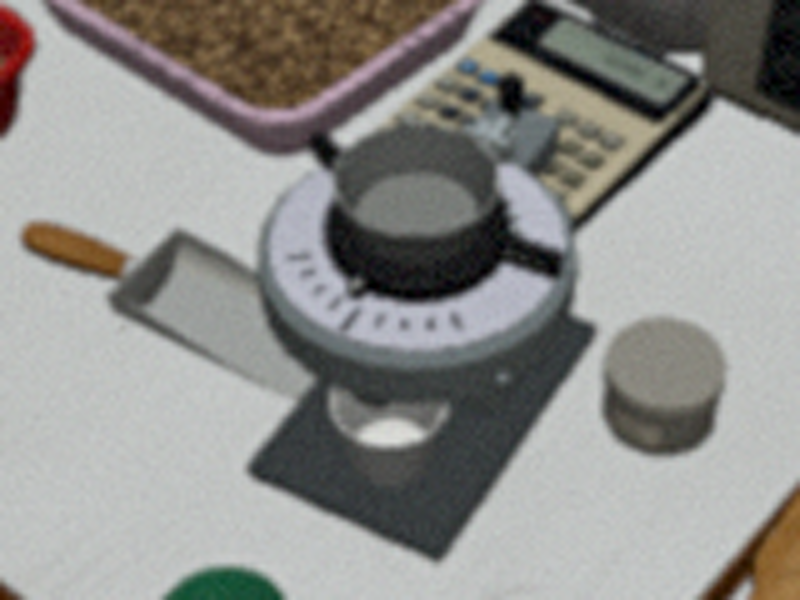

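View pics/b.png

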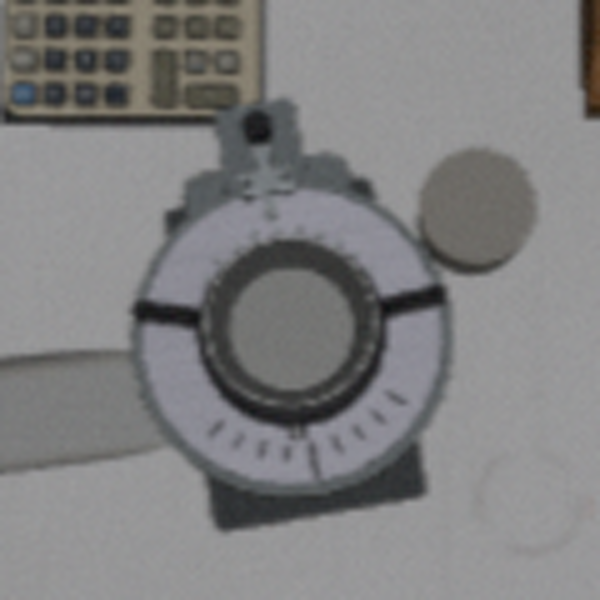

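View pics/top0.png

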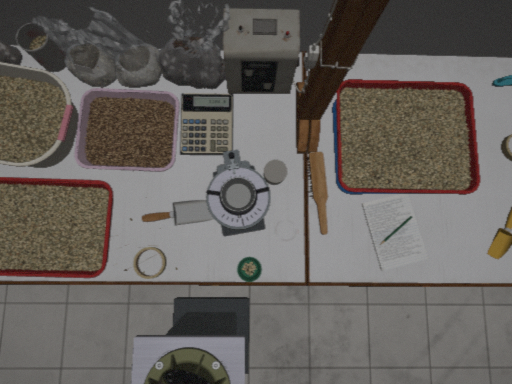

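```bash
cat > fit.py <<'E'
from h import *
from scipy.optimize import least_squares
import pickle
def pol(r,a,z): return np.array([r*np.cos(a),r*np.sin(a),z])
def W(p,l): c,s=np.cos(p[2]),np.sin(p[2]); return np.array([p[0]+c*l[0]-s*l[1],p[1]+s*l[0]+c*l[1],l[2]])
def cams(pre):
    out=[]
    for n in ['top','scene']:
        out.append(pickle.load(open(f'{pre}_{n}.pkl','rb')))
    return out
E
python3 - <<'E'
from fit import *
for n in ['top','scene']:
    c=manip.camera(n); pickle.dump({k:c[k] for k in('img','vfov','cx','cy','pose')},open(f'c0_{n}.pkl','wb'))
t,s=cams('c0'); D=np.radians(12); pi=np.pi
T=lambda u,v:np.array([(u+.5)/5-.5+180,(v+.5)/5-.5+130]); S=lambda u,v:np.array([(u+.5)/5-.5+150,(v+.5)/5-.5+140])
obs=[(t,T(312,443),lambda p:pol(58.5,pi,150)),(t,T(319,480),lambda p:pol(76.5,pi,150)),(t,T(257,125),lambda p:np.array([108,0,180])),
(t,T(397,398),lambda p:pol(64,pi+4*D,150)),(t,T(217,430),lambda p:pol(64,pi-4*D,150)),
(t,T(445,294),lambda p:pol(83,pi+p[3]+np.radians(100),170)),(t,T(135,311),lambda p:pol(83,pi+p[3]-np.radians(100),170)),
(s,S(350,319),lambda p:pol(67,pi,150)),(s,S(457,322),lambda p:pol(64,pi+4*D,150)),(s,S(297,257),lambda p:pol(64,pi-4*D,150)),
(s,S(512,90),lambda p:np.array([108,0,178])),(s,S(357,288),lambda p:pol(54,pi+p[3],159)),(s,S(560,262),lambda p:pol(83,pi+p[3]+np.radians(100),167)),(s,S(316,143),lambda p:pol(83,pi+p[3]-np.radians(100),170))]
R=lambda p:np.concatenate([proj(c,W(p,l(p)))-o for c,o,l in obs])
r=least_squares(R,[400,-110,0.2,-.2],x_scale=[10,10,.1,.1],loss='soft_l1')
p=r.x;print(p,r.cost);print(R(p).reshape(-1,2).round(2).tolist())
np.save('p.npy',p)
for nm,l in dict(knob=[108,0,174],lr=pol(70,pi+p[3]+np.radians(100),165),ll=pol(70,pi+p[3]-np.radians(100),165)).items(): print(nm,W(p,l).round(1))
print(manip.read_state()['clock'])
E
```

```text
[ 5.36276835e+02 -1.37664923e+02  1.84168068e-01 -1.09416159e-01] 2.495167616553232
[[0.2, 0.33], [-0.03, -0.26], [0.22, -0.23], [0.08, 0.32], [0.19, 0.16], [0.87, -0.3], [-0.4, 0.14], [0.22, 0.02], [-0.24, 0.02], [0.14, 0.11], [0.12, -0.99], [-0.57, -0.33], [0.33, 0.39], [-0.97, -1.23]]
knob [ 642.5 -117.9  174. ]
lr [ 553.5 -205.5  165. ]
ll [543.2 -68.  165. ]
1.5
```

```bash
cat > plan.py <<'E'
from fit import *
p=np.load('p.npy')
def lug(q,tang,r=70,z=168,side=1):
    a=np.pi+q+side*np.radians(100)
    l=pol(r,a,z)+tang*np.array([-np.sin(a),np.cos(a),0])
    return [*W(p,l),np.degrees(p[2]+a)+90]
def knob(x,z=170,y=0): return [*W(p,np.array([x,y,z])),np.degrees(p[2])]
def rows(tg,start=None):
    s=manip.read_state()
    x0,y0,z0=s['eef_pos']; yw=np.degrees(s['eef_rot'][2])
    if start is not None: x0,y0,z0,yw=start
    c,n=np.cos(np.radians(yw)),np.sin(np.radians(yw))
    for x,y,z,a in tg:
        d=np.array([x-x0,y-y0]); ro=(yw-a+180)%360-180
        print([0]+np.round([c*d[0]+n*d[1],n*d[0]-c*d[1],z0-z,ro],1).tolist(), 'world',np.round([x,y,z,a],1))
E
python3 - <<'E'
from plan import *
a=lug(p[3],-32); b=a[:2]+[260]+a[3:]
rows([b]); print('then'); rows([a],start=b)
E
```

```text
[0, -561.3, -609.1, -69.1, 149.5] world [ 522.5 -213.4  260.   374.3]
then
[0, 0.0, 0.0, 92.0, 0.0] world [ 522.5 -213.4  168.   374.3]
```

>>> send_rows(
  series=[
    [[0,0,0,-50,0],[0,-30,-30,-70,8],[0,-561,-609,-70,149],[0,-561,-609,-70,149],[0,-561,-609,-70,149],[0,-561,-609,-70,149],[0,-561,-609,-70,149],[0,-561,-609,-70,149],[0,-561,-609,-70,149],[0,-561,-609,-70,149]],
  ],
  newtons=30,
)

```text
clock: 2.5
eef_pos: [351.7, 130.5, 261.3]
eef_rot: [3.141, -0.0, 1.513]
wrist_force: [1.6, -0.3, 0.2]
finger_gap: 17.0
```

```bash
python3 - <<'E'
from plan import *
a=lug(p[3],-32); b=a[:2]+[260]+a[3:]
rows([b,a]); s=manip.read_state(); print(s['clock'],s['eef_pos'],s['eef_rot'],s['joints'],s['finger_gap'])
E
```

```text
[0, -333.5, 190.4, 1.3, 72.4] world [ 522.5 -213.4  260.   374.3]
[0, -333.5, 190.4, 93.3, 72.4] world [ 522.5 -213.4  168.   374.3]
2.5 [351.65586765 130.49904295 261.31664423] [ 3.14052805e+00 -3.71165429e-04  1.51319902e+00] [ 2.57596217e-01 -1.57438934e-01  1.84715427e+00  2.30188827e-05
  1.45075010e+00  3.15190982e-01] 17.049361544064645
```

>>> send_rows(
  series=[
    [[0,-333,190,1,72],[0,-333,190,1,72],[0,-333,190,1,72],[0,-333,190,1,72],[0,-333,190,1,72],[0,-333,190,1,72],[0,-333,190,1,72],[0,-333,190,1,72],[0,-333,190,1,72],[0,-333,190,1,72]],
  ],
)

```text
clock: 3.5
eef_pos: [523.8, -210.6, 259.3]
eef_rot: [-3.141, 0.001, 0.261]
wrist_force: [-0.1, 1.0, -0.1]
finger_gap: 0.0
```

```bash
python3 - <<'E'
from plan import *
a=lug(p[3],-32); b=a[:2]+[260]+a[3:]
rows([b,a]); s=manip.read_state(); print(s['clock'],s['eef_pos'],s['eef_rot'],s['joints'],s['finger_gap'])
c=manip.camera('scene'); cv2.imwrite('pics/c.png',cv2.resize(c['img'][60:260,150:350],None,fx=3,fy=3,interpolation=cv2.INTER_CUBIC)[:,:,::-1])
E
```

```text
[0, -1.9, 2.4, -0.7, 0.6] world [ 522.5 -213.4  260.   374.3]
[0, -1.9, 2.4, 91.3, 0.6] world [ 522.5 -213.4  168.   374.3]
3.5 [ 523.7906428  -210.58759985  259.29416427] [-3.14086818e+00  8.30146540e-04  2.60564621e-01] [-4.47151064e-01  2.91814821e-01  1.37369413e+00  1.08604785e-05
  1.47718547e+00  8.63079922e-01] 0.047095561177356034
```

View pics/c.png

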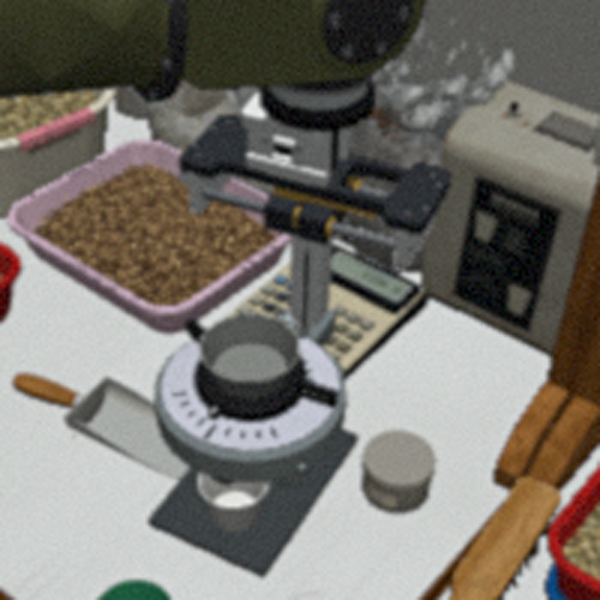

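>>> send_rows(
  series=[
    [[0,-2,2,0,0.6],[0,-2,2,40,0.6],[0,-2,2,70,0.6],[0,-2,2,91,0.6],[0,-2,2,91,0.6],[0,-2,2,91,0.6]],
  ],
)

```text
clock: 4.15
eef_pos: [522.6, -212.2, 170.1]
eef_rot: [3.141, -0.001, 0.253]
wrist_force: [0.1, -0.1, 0.8]
finger_gap: 0.5
```

```bash
python3 - <<'E'
from plan import *
rows([lug(p[3],-32),lug(p[3],-20)]+[lug(q,-13.) for q in np.linspace(p[3],.40,9)]+[lug(.419,-13)])
s=manip.read_state(); print(s['clock'],s['eef_pos'],s['wrist_force'])
E
```

```text
[0, -0.4, 1.1, 2.1, 0.2] world [ 522.5 -213.4  168.   374.3]
[0, 11.6, 1.2, 2.1, 0.2] world [ 534.2 -210.4  168.   374.3]
[0, 18.6, 1.2, 2.1, 0.2] world [ 540.9 -208.7  168.   374.3]
[0, 23.1, 1.9, 2.1, -3.4] world [ 545.5 -208.3  168.   377.9]
[0, 27.6, 2.3, 2.1, -7.1] world [ 549.9 -207.5  168.   381.6]
[0, 32.1, 2.5, 2.1, -10.7] world [ 554.4 -206.5  168.   385.2]
[0, 36.6, 2.3, 2.1, -14.4] world [ 558.7 -205.2  168.   388.9]
[0, 41.2, 1.8, 2.1, -18.0] world [ 563.  -203.7  168.   392.5]
[0, 45.6, 1.1, 2.1, -21.7] world [ 567.1 -201.8  168.   396.2]
[0, 50.0, 0.1, 2.1, -25.3] world [ 571.1 -199.8  168.   399.8]
[0, 54.4, -1.2, 2.1, -29.0] world [ 575.  -197.4  168.   403.5]
[0, 55.7, -1.6, 2.1, -30.1] world [ 576.1 -196.7  168.   404.6]
4.15 [ 522.64624313 -212.19005434  170.12379289] [ 0.11062428 -0.0528346   0.78454193]
```

>>> send_rows(
  series=[
    [[0,6,1,1,0],[0,12,1,1,0],[0,16,1,1,0],[0,19,1,1,0],[0,21,1.5,1,-2],[0,23,2,1,-3.5],[0,25.5,2,1,-5.5],[0,28,2.3,1,-7],[0,30,2.5,1,-9],[0,32,2.5,1,-10.7]],
  ],
)

```text
clock: 5.15
eef_pos: [554.2, -206.8, 168.0]
eef_rot: [3.142, 0.0, 0.441]
wrist_force: [0.4, -0.3, 0.5]
finger_gap: 0.4
```

```bash
python3 - <<'E'
from plan import *
rows([lug(q,-13.) for q in np.linspace(.087,.40,9)]+[lug(.419,-13)])
s=manip.read_state(); print(s['clock'],s['eef_pos'],s['wrist_force'])
E
```

```text
[0, 0.6, -0.1, -0.0, -0.3] world [ 554.7 -206.4  168.   385.5]
[0, 3.4, 0.3, -0.0, -2.5] world [ 557.4 -205.7  168.   387.8]
[0, 6.1, 0.6, -0.0, -4.8] world [ 560.  -204.8  168.   390. ]
[0, 8.9, 0.9, -0.0, -7.0] world [ 562.6 -203.8  168.   392.3]
[0, 11.7, 1.0, -0.0, -9.3] world [ 565.2 -202.7  168.   394.5]
[0, 14.5, 1.0, -0.0, -11.5] world [ 567.7 -201.5  168.   396.7]
[0, 17.3, 0.9, -0.0, -13.7] world [ 570.2 -200.3  168.   399. ]
[0, 20.0, 0.7, -0.0, -16.0] world [ 572.6 -198.9  168.   401.2]
[0, 22.8, 0.4, -0.0, -18.2] world [ 575.  -197.4  168.   403.5]
[0, 24.1, 0.2, -0.0, -19.3] world [ 576.1 -196.7  168.   404.6]
5.15 [ 554.22861682 -206.81120842  167.95458   ] [ 0.36023465 -0.28279612  0.46651263]
```

>>> send_rows(
  series=[
    [[0,3.4,0.3,0,-2.5],[0,6,0.6,0,-5],[0,9,0.9,0,-7],[0,11.7,1,0,-9.3],[0,14.5,1,0,-11.5],[0,17.3,0.9,0,-13.7],[0,20,0.7,0,-16],[0,20,0.7,0,-16]],
  ],
)

```text
clock: 5.95
eef_pos: [572.7, -198.8, 167.9]
eef_rot: [3.142, -0.0, 0.719]
wrist_force: [-0.2, 0.2, 0.1]
finger_gap: 0.3
```

```bash
python3 - <<'E'
from plan import *
rows([lug(.374,-13.),lug(.419,-13)])
s=manip.read_state(); print(s['clock'],s['eef_pos'],s['wrist_force'])
c=manip.camera('scene'); cv2.imwrite('pics/d.png',cv2.resize(c['img'][140:240,180:290],None,fx=6,fy=6,interpolation=cv2.INTER_CUBIC)[:,:,::-1])
for q in (-.109,.1,.2,.3,.4): print(q,((proj(c,W(p,pol(54,np.pi+q,159)))-[180,140]+.5)*6-.5).round(), ((proj(c,W(p,pol(83,np.pi+q+np.radians(100),170)))-[180,140]+.5)*6-.5).round())
E
```

```text
[0, 0.8, 0.2, -0.1, -0.8] world [ 573.4 -198.4  168.   402. ]
[0, 4.0, 0.7, -0.1, -3.3] world [ 576.1 -196.7  168.   404.6]
5.95 [ 572.66978722 -198.80229347  167.92377094] [-0.23050804  0.16035908  0.13790294]
-0.109 [245. 344.] [494. 312.]
0.1 [268. 353.] [506. 285.]
0.2 [280. 356.] [509. 272.]
0.3 [292. 359.] [509. 259.]
0.4 [304. 360.] [508. 246.]
```

View pics/d.png

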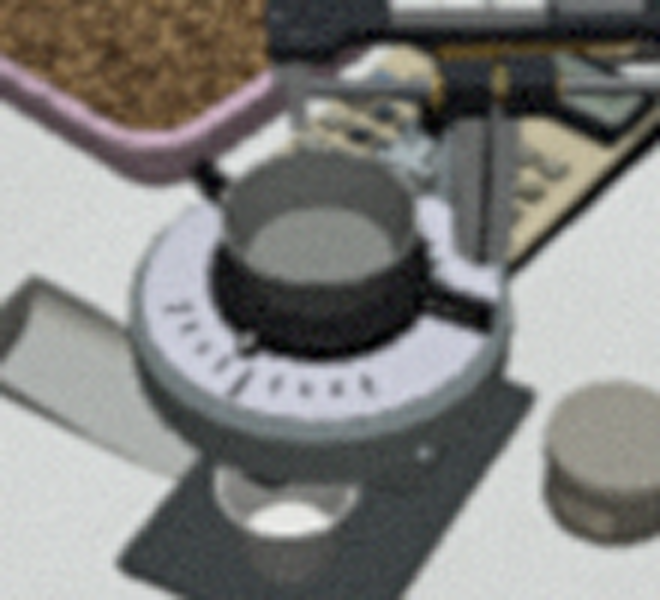

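```bash
python3 - <<'E'
from plan import *
s=manip.read_state(); e=s['eef_pos']
for n,(x0,y0,k) in dict(scene=(180,140,6),top=(180,130,5)).items():
    c=manip.camera(n); f=lambda q:((proj(c,np.array(q))-[x0,y0]+.5)*k-.5).round().tolist()
    print(n,'tip',f([e[0],e[1],e[2]-8]),'lug',f(W(p,pol(70,np.pi+p[3]+np.radians(100),165))),'axis195',f([p[0],p[1],195]),'axis150',f([p[0],p[1],150]),proj(c,np.zeros(3)))
    for nm,a in (('face r84',[(84,150)]),('rim',[(44,195)])):
        r,z=a[0]; print(nm,[f(W(p,pol(r,t,z))) for t in np.arange(4)*np.pi/2])
    if n=='top': cv2.imwrite('pics/e.png',cv2.resize(c['img'][130:250,180:300],None,fx=5,fy=5,interpolation=cv2.INTER_CUBIC)[:,:,::-1])
E
```

```text
scene tip [480.0, 289.0] lug [466.0, 311.0] axis195 [319.0, 212.0] axis150 [320.0, 287.0] [ 36.41967986 332.67838085]
face r84 [[410.0, 177.0], [161.0, 224.0], [220.0, 409.0], [489.0, 353.0]]
rim [[369.0, 153.0], [231.0, 178.0], [266.0, 274.0], [409.0, 246.0]]
top tip [412.0, 266.0] lug [425.0, 300.0] axis195 [292.0, 322.0] axis150 [294.0, 335.0] [187.45111066 392.73067845]
face r84 [[268.0, 182.0], [136.0, 362.0], [321.0, 493.0], [451.0, 309.0]]
rim [[278.0, 237.0], [205.0, 337.0], [307.0, 408.0], [379.0, 307.0]]
```

View pics/e.png

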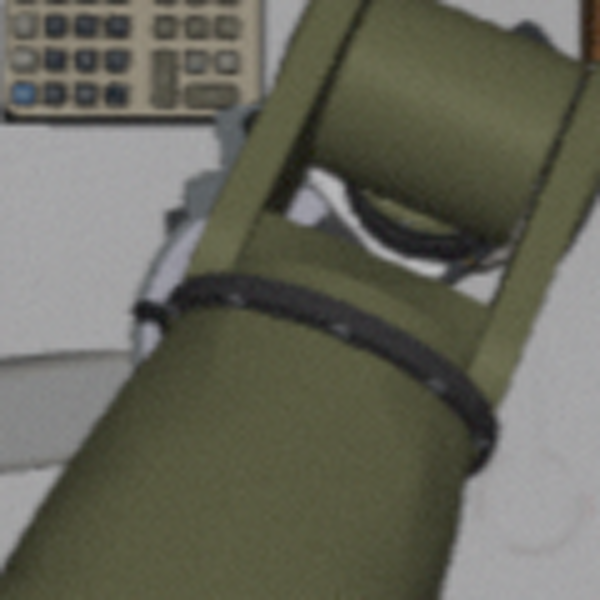

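```bash
python3 - <<'E'
from plan import *
c=manip.camera('scene')
for e,ob in (((523.8,-210.6,259.3),(150+313/3,60+332/3)),((572.7,-198.8,167.9),(180+480/6,140+258/6))):
    print(ob,[ (dz,proj(c,np.array([e[0],e[1],e[2]+dz])).round(1).tolist()) for dz in (-20,-8,0,10,20)], proj(c,np.array([e[0]+20,e[1],e[2]-8])))
cv2.imwrite('pics/f.png',cv2.resize(c['img'][165:205,230:280],None,fx=14,fy=14,interpolation=cv2.INTER_CUBIC)[:,:,::-1])
s=manip.read_state();print(s['eef_pos'],s['clock'])
E
```

```text
(254.33333333333331, 170.66666666666669) [(-20, [252.4, 177.1]), (-8, [252.6, 173.4]), (0, [252.6, 170.8]), (10, [252.8, 167.6]), (20, [252.9, 164.3])] [257.74838819 169.04531235]
(260.0, 183.0) [(-20, [259.4, 190.9]), (-8, [259.6, 187.6]), (0, [259.8, 185.5]), (10, [259.9, 182.7]), (20, [260.1, 179.9])] [264.20910612 183.59811918]
[ 572.38857528 -198.9947447   167.96837306] 6.15
```

View pics/f.png

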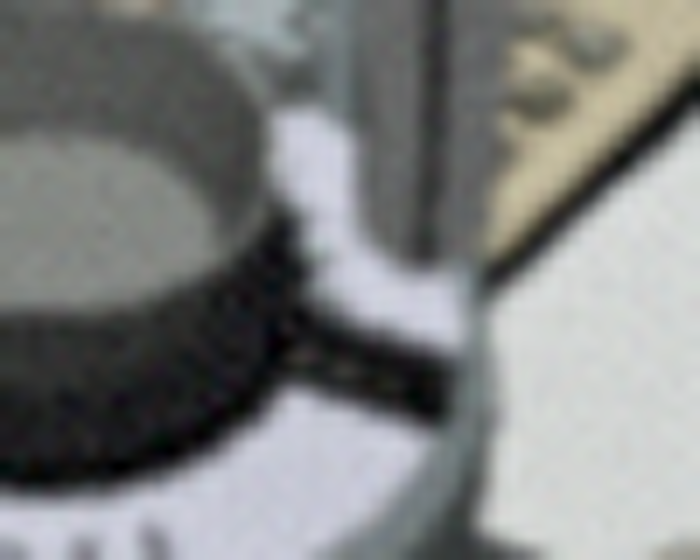

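>>> send_rows(
  series=[
    [[0,0,0,2,0],[0,0,0,4,0],[0,0,0,5,0],[0,0,0,6,0],[0,0,0,6,0]],
  ],
)

```text
clock: 6.65
eef_pos: [572.4, -198.9, 161.7]
eef_rot: [-3.141, 0.0, 0.718]
wrist_force: [-0.5, -0.4, -0.6]
finger_gap: 0.4
```

```bash
python3 - <<'E'
from plan import *
s=manip.read_state();print(s['eef_pos'],s['wrist_force'],s['clock'],s['finger_gap'])
c=manip.camera('scene')
# brightness profile down the finger column to find tip row
im=c['img'].astype(int)
for x in (258,260,261): print(x,im[174:196,x].tolist())
E
```

```text
[ 572.36581747 -198.92405687  161.7433523 ] [-0.46855979 -0.44539372 -0.59835094] 6.65 0.4426768655735678
258 [[100, 103, 101], [105, 105, 107], [95, 97, 100], [102, 103, 103], [99, 102, 100], [102, 104, 105], [95, 97, 98], [104, 105, 103], [96, 95, 96], [92, 95, 92], [92, 94, 95], [125, 128, 129], [175, 174, 187], [193, 195, 206], [154, 160, 170], [87, 87, 94], [35, 40, 37], [29, 31, 30], [28, 28, 26], [35, 34, 34], [73, 73, 80], [150, 153, 163]]
260 [[58, 60, 61], [61, 64, 65], [64, 63, 65], [58, 58, 59], [54, 55, 57], [59, 58, 58], [63, 61, 61], [59, 57, 61], [55, 56, 57], [59, 60, 61], [48, 49, 52], [91, 91, 97], [164, 168, 179], [202, 201, 217], [192, 195, 209], [126, 132, 138], [53, 54, 56], [22, 23, 26], [8, 18, 19], [10, 8, 7], [5, 1, 9], [87, 89, 90]]
261 [[70, 73, 73], [72, 75, 75], [74, 76, 74], [67, 69, 68], [78, 80, 79], [79, 81, 85], [84, 87, 82], [87, 88, 88], [89, 91, 90], [83, 83, 82], [82, 83, 83], [107, 111, 112], [164, 167, 177], [196, 198, 209], [199, 200, 213], [158, 160, 171], [87, 88, 98], [39, 43, 44], [32, 32, 36], [26, 33, 30], [28, 35, 37], [77, 79, 82]]
```

>>> send_rows(
  series=[
    [[0,0,0,1,0],[0,0,0,2,0],[0,0,0,3,0],[0,0,0,3.5,0],[0,0,0,4,0],[0,0,0,4.5,0],[0,0,0,4.5,0]],
  ],
)

```text
clock: 7.4
eef_pos: [572.4, -199.0, 157.4]
eef_rot: [-3.141, 0.0, 0.718]
wrist_force: [0.8, -0.3, 0.1]
finger_gap: 0.6
```

>>> send_rows(
  series=[
    [[0,0,0,1,0],[0,0,0,1.5,0],[0,0,0,2,0],[0,0,0,2.5,0],[0,0,0,3,0],[0,0,0,3,0]],
  ],
)

```text
clock: 8.0
eef_pos: [572.4, -198.9, 154.4]
eef_rot: [-3.141, 0.0, 0.718]
wrist_force: [-0.3, -0.3, 0.2]
finger_gap: 0.9
```

```bash
python3 - <<'E'
from plan import *
s=manip.read_state();print(s['eef_pos'],s['wrist_force'],s['clock'],s['finger_gap'])
c=manip.camera('scene')
im=c['img'].astype(int).mean(2).round().astype(int)
for x in (257,258,260,261,262,263): print(x,im[176:200,x].tolist())
E
```

```text
[ 572.3896209  -198.94354342  154.35139587] [-0.28966124 -0.25861429  0.20479784] 8.0 0.9468057896507956
257 [102, 98, 100, 97, 101, 97, 101, 102, 99, 103, 124, 151, 111, 46, 26, 30, 35, 34, 91, 181, 202, 205, 205, 201]
258 [99, 102, 102, 101, 102, 98, 103, 103, 95, 98, 100, 114, 113, 68, 39, 18, 34, 26, 76, 158, 196, 202, 197, 175]
260 [61, 61, 62, 53, 61, 55, 56, 53, 56, 51, 49, 91, 149, 113, 58, 22, 7, 9, 16, 81, 150, 155, 135, 126]
261 [70, 73, 80, 82, 84, 90, 88, 89, 85, 88, 92, 119, 168, 154, 87, 40, 34, 34, 38, 77, 127, 130, 121, 125]
262 [95, 92, 95, 99, 99, 102, 99, 96, 102, 102, 100, 136, 180, 172, 111, 76, 79, 82, 90, 107, 122, 120, 118, 104]
263 [101, 102, 99, 96, 99, 97, 102, 104, 102, 95, 105, 127, 150, 142, 119, 111, 112, 115, 109, 109, 110, 101, 84, 77]
```

>>> send_rows(
  series=[
    [[0,0,0,1,0],[0,0,0,2,0],[0,0,0,3,0],[0,0,0,4,0],[0,0,0,5,0],[0,0,0,5,0]],
  ],
)

```text
clock: 8.65
eef_pos: [572.5, -198.9, 149.4]
eef_rot: [3.142, -0.0, 0.718]
wrist_force: [0.2, -0.8, 0.4]
finger_gap: 0.5
```

>>> send_rows(
  series=[
    [[0,0,0,1,0],[0,0,0,2,0],[0,0,0,3,0],[0,0,0,3,0]],
  ],
)

```text
clock: 9.05
eef_pos: [572.5, -198.9, 146.4]
eef_rot: [3.142, -0.0, 0.718]
wrist_force: [1.1, -0.2, 1.1]
finger_gap: 0.5
```

```bash
python3 - <<'E'
from plan import *
s=manip.read_state();print(s['eef_pos'],s['wrist_force'],s['clock'],s['finger_gap'])
c=manip.camera('scene')
im=c['img'].astype(int).mean(2).round().astype(int)
for x in (257,258,260,261,262,263): print(x,im[176:200,x].tolist())
cv2.imwrite('pics/g.png',cv2.resize(c['img'][155:215,200:280],None,fx=8,fy=8,interpolation=cv2.INTER_CUBIC)[:,:,::-1])
E
```

```text
[ 572.46744612 -198.93198847  146.35769535] [ 1.11654157 -0.20579587  1.11291816] 9.05 0.5136038549733174
257 [93, 97, 97, 99, 96, 98, 98, 102, 101, 100, 102, 98, 69, 41, 25, 18, 28, 21, 82, 162, 200, 207, 209, 199]
258 [107, 104, 99, 99, 99, 97, 97, 95, 93, 100, 96, 94, 71, 45, 25, 24, 27, 18, 67, 146, 191, 205, 200, 174]
260 [64, 59, 54, 56, 59, 54, 54, 55, 53, 55, 50, 54, 62, 45, 39, 11, 14, 8, 15, 85, 155, 159, 138, 126]
261 [73, 73, 74, 82, 89, 87, 89, 88, 90, 88, 90, 88, 89, 81, 58, 38, 34, 39, 37, 83, 126, 126, 126, 123]
262 [96, 93, 94, 98, 99, 100, 103, 96, 101, 99, 102, 101, 106, 109, 89, 80, 81, 85, 87, 102, 117, 120, 116, 108]
263 [102, 99, 97, 101, 100, 98, 105, 102, 108, 101, 95, 102, 110, 120, 118, 106, 113, 116, 114, 115, 113, 100, 92, 73]
```

View pics/g.png

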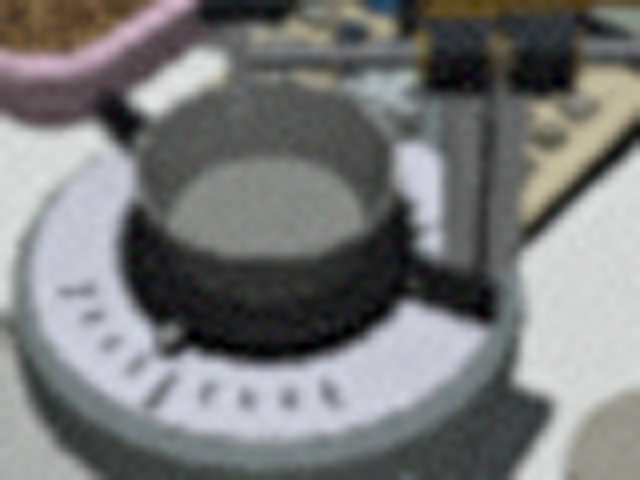

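```bash
python3 - <<'E'
from plan import *
a=lug(p[3],-32,z=190);b=lug(p[3],-32,z=154)
rows([a,b])
E
```

```text
[0, -47.1, -22.0, -43.6, 26.9] world [ 522.5 -213.4  190.   374.3]
[0, -47.1, -22.0, -7.6, 26.9] world [ 522.5 -213.4  154.   374.3]
```

>>> send_rows(
  series=[
    [[0,0,0,-48,0],[0,-10,-4,-48,6],[0,-47,-22,-48,27],[0,-47,-22,-48,27],[0,-47,-22,-48,27],[0,-47,-22,-30,27],[0,-47,-22,-15,27],[0,-47,-22,-8,27],[0,-47,-22,-8,27]],
  ],
)

```text
clock: 10.0
eef_pos: [522.1, -213.2, 153.7]
eef_rot: [-3.141, 0.001, 0.247]
wrist_force: [0.4, 0.5, 1.1]
finger_gap: 0.3
```

```bash
python3 - <<'E'
from plan import *
s=manip.read_state();print(s['eef_pos'],s['wrist_force'],s['clock'],s['finger_gap'])
rows([lug(p[3],-32,z=154),lug(p[3],-20,z=154)]+[lug(q,-13.,z=154) for q in np.linspace(p[3],.40,9)]+[lug(.419,-13,z=154)])
c=manip.camera('scene')
np.save('pre.npy',c['img'])
cv2.imwrite('pics/i.png',cv2.resize(c['img'][155:215,200:280],None,fx=8,fy=8,interpolation=cv2.INTER_CUBIC)[:,:,::-1])
E
```

```text
[ 522.13479602 -213.19179926  153.66189804] [0.40892164 0.50283586 1.13714332] 10.0 0.32520685901746865
[0, 0.3, 0.3, -0.3, -0.1] world [ 522.5 -213.4  154.   374.3]
[0, 12.3, 0.3, -0.3, -0.1] world [ 534.2 -210.4  154.   374.3]
[0, 19.3, 0.2, -0.3, -0.1] world [ 540.9 -208.7  154.   374.3]
[0, 23.8, 0.9, -0.3, -3.8] world [ 545.5 -208.3  154.   377.9]
[0, 28.3, 1.3, -0.3, -7.4] world [ 549.9 -207.5  154.   381.6]
[0, 32.9, 1.4, -0.3, -11.1] world [ 554.4 -206.5  154.   385.2]
[0, 37.4, 1.2, -0.3, -14.7] world [ 558.7 -205.2  154.   388.9]
[0, 41.9, 0.7, -0.3, -18.4] world [ 563.  -203.7  154.   392.5]
[0, 46.4, -0.0, -0.3, -22.0] world [ 567.1 -201.8  154.   396.2]
[0, 50.8, -1.1, -0.3, -25.7] world [ 571.1 -199.8  154.   399.8]
[0, 55.1, -2.4, -0.3, -29.3] world [ 575.  -197.4  154.   403.5]
[0, 56.4, -2.8, -0.3, -30.4] world [ 576.1 -196.7  154.   404.6]
```

View pics/i.png

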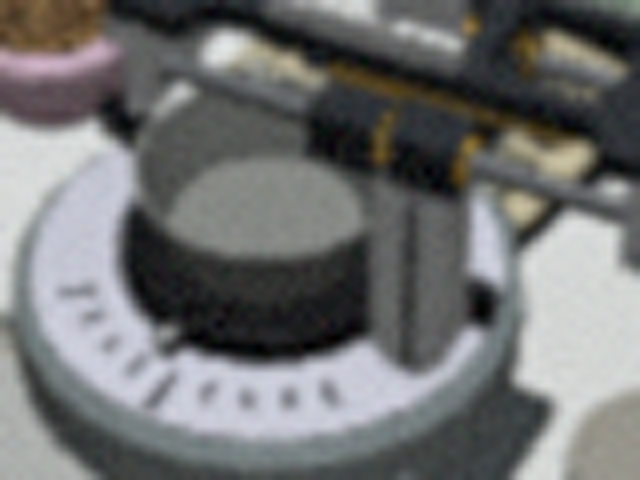

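>>> send_rows(
  series=[
    [[0,6,0,0,0],[0,12,0,0,0],[0,16,0,0,0],[0,19,0,0,0],[0,21.5,0.5,0,-2],[0,24,1,0,-4],[0,26,1,0,-6],[0,28,1.2,0,-7.5],[0,30.5,1.3,0,-9.5],[0,33,1.4,0,-11]],
  ],
)

```text
clock: 11.05
eef_pos: [555.1, -206.6, 154.5]
eef_rot: [3.142, 0.0, 0.44]
wrist_force: [-1.9, -0.8, 0.5]
finger_gap: 0.2
```

```bash
python3 - <<'E'
from plan import *
s=manip.read_state();print(s['eef_pos'],s['wrist_force'],s['clock'])
rows([lug(q,-13.,z=154) for q in np.linspace(.087,.40,9)]+[lug(.419,-13,z=154)])
c=manip.camera('scene')
cv2.imwrite('pics/j.png',cv2.resize(c['img'][155:215,200:280],None,fx=8,fy=8,interpolation=cv2.INTER_CUBIC)[:,:,::-1])
a=np.load('pre.npy').astype(int); b=c['img'].astype(int)
print('pointer/lug-left change', np.abs(a-b)[192:202,215:236].mean(), np.abs(a-b)[200:212,205:250].mean())
E
```

```text
[ 555.05086623 -206.62145177  154.51850543] [-1.88823171 -0.75096734  0.49258668] 11.05
[0, -0.2, -0.3, 0.5, -0.3] world [ 554.7 -206.4  154.   385.5]
[0, 2.5, 0.1, 0.5, -2.6] world [ 557.4 -205.7  154.   387.8]
[0, 5.3, 0.5, 0.5, -4.8] world [ 560.  -204.8  154.   390. ]
[0, 8.1, 0.7, 0.5, -7.0] world [ 562.6 -203.8  154.   392.3]
[0, 10.9, 0.8, 0.5, -9.3] world [ 565.2 -202.7  154.   394.5]
[0, 13.6, 0.8, 0.5, -11.5] world [ 567.7 -201.5  154.   396.7]
[0, 16.4, 0.7, 0.5, -13.8] world [ 570.2 -200.3  154.   399. ]
[0, 19.2, 0.5, 0.5, -16.0] world [ 572.6 -198.9  154.   401.2]
[0, 22.0, 0.2, 0.5, -18.2] world [ 575.  -197.4  154.   403.5]
[0, 23.3, -0.0, 0.5, -19.3] world [ 576.1 -196.7  154.   404.6]
pointer/lug-left change 15.436507936507937 4.213580246913581
```

Contact: 2 N against the push, and the pointer moves. Continue to about 0.39.

>>> send_rows(
  series=[
    [[0,2.5,0.1,0.5,-2.6],[0,5.3,0.5,0.5,-4.8],[0,8,0.7,0.5,-7],[0,10.9,0.8,0.5,-9.3],[0,13.6,0.8,0.5,-11.5],[0,16.4,0.7,0.5,-13.8],[0,19.2,0.5,0.5,-16],[0,21,0.3,0.5,-17.5],[0,21,0.3,0.5,-17.5]],
  ],
)

```text
clock: 12.0
eef_pos: [574.2, -197.8, 153.9]
eef_rot: [-3.142, -0.0, 0.745]
wrist_force: [-0.2, -0.4, 0.3]
finger_gap: 0.8
```

```bash
cat > look.py <<'E'
from plan import *
import sys
c=manip.camera('scene')
cv2.imwrite(sys.argv[1],cv2.resize(c['img'][155:215,200:280],None,fx=10,fy=10,interpolation=cv2.INTER_CUBIC)[:,:,::-1])
f=lambda q:((proj(c,q)-[200,155]+.5)*10-.5).round().tolist()
for q in (.2,.3,.35,.4,.419,.45): print(q,f(W(p,pol(54,np.pi+q,159))))
print('line',f(W(p,pol(58.5,np.pi+.419,150))),f(W(p,pol(67,np.pi+.419,150))))
s=manip.read_state();print(s['eef_pos'],s['eef_rot'],s['wrist_force'],s['clock'])
# best pointer angle: brightness along arc at pointer r=52..56, z=159
g=c['img'].astype(np.float32).mean(2)
for q in np.arange(.0,.6,.03):
    v=[cv2.getRectSubPix(g,(1,1),tuple(map(float,proj(c,W(p,pol(r,np.pi+q,159))))))[0,0] for r in (50,52,54,56)]
    print(round(q,2),np.round(v).tolist())
E
python3 look.py pics/k.png
```

```text
0.2 [266.0, 444.0]
0.3 [287.0, 448.0]
0.35 [297.0, 450.0]
0.4 [308.0, 451.0]
0.419 [312.0, 451.0]
0.45 [318.0, 451.0]
line [310.0, 488.0] [307.0, 513.0]
[ 574.09049527 -197.73854661  153.85765207] [-3.14127944e+00 -1.89450386e-04  7.43666441e-01] [-0.31402781 -0.3332502  -0.43428922] 12.05
0.0 [33.0, 75.0, 130.0, 174.0]
0.03 [23.0, 72.0, 125.0, 168.0]
0.06 [21.0, 64.0, 115.0, 164.0]
0.09 [23.0, 57.0, 108.0, 160.0]
0.12 [21.0, 46.0, 101.0, 153.0]
0.15 [19.0, 48.0, 97.0, 144.0]
0.18 [15.0, 50.0, 98.0, 145.0]
0.21 [7.0, 52.0, 101.0, 151.0]
0.24 [14.0, 55.0, 105.0, 156.0]
0.27 [25.0, 53.0, 95.0, 146.0]
0.3 [52.0, 69.0, 91.0, 126.0]
0.33 [82.0, 94.0, 98.0, 110.0]
0.36 [123.0, 142.0, 128.0, 116.0]
0.39 [131.0, 162.0, 154.0, 143.0]
0.42 [110.0, 133.0, 125.0, 117.0]
0.45 [72.0, 90.0, 93.0, 98.0]
0.48 [34.0, 46.0, 61.0, 87.0]
0.51 [22.0, 32.0, 67.0, 105.0]
0.54 [15.0, 26.0, 72.0, 118.0]
0.57 [15.0, 28.0, 76.0, 123.0]
```

View pics/k.png

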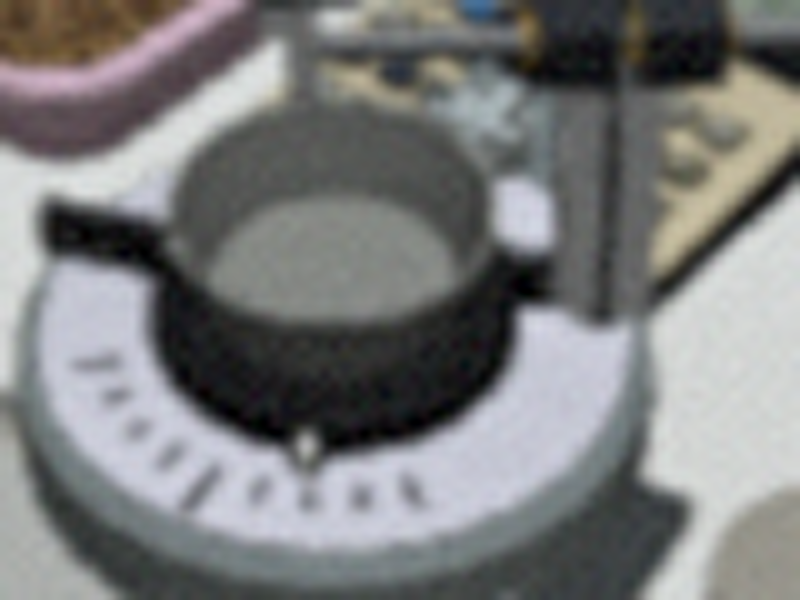

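>>> send_rows(
  series=[
    [[0,0.6,0,0,-0.5],[0,1.2,0,0,-1],[0,1.8,0,0,-1.5],[0,1.8,0,0,-1.5],[0,1.8,0,0,-1.5]],
  ],
)

```text
clock: 12.55
eef_pos: [575.4, -196.7, 154.0]
eef_rot: [-3.142, -0.0, 0.77]
wrist_force: [0.3, -0.9, -0.6]
finger_gap: 0.4
```

```bash
python3 look.py pics/l.png | grep -v "0\.[0125]"; python3 - <<'E'
from plan import *
def interp(r):pass
c=manip.camera('scene'); g=c['img'].astype(np.float32).mean(2)
qs=np.arange(.3,.55,.01); v=np.array([np.mean([cv2.getRectSubPix(g,(1,1),tuple(map(float,proj(c,W(p,pol(r,np.pi+q,159))))))[0,0] for r in (51,52,53,54)]) for q in qs]); w=np.clip(v-80,0,None); print('pointer q',(w*qs).sum()/w.sum(),v.round().tolist())
for k in (1,2,3):
  qs=np.arange(-.1,.1,.005)+k*np.radians(12); v=np.array([np.mean([cv2.getRectSubPix(g,(1,1),tuple(map(float,proj(c,W(p,pol(r,np.pi+q,150))))))[0,0] for r in (62,64,66)]) for q in qs]); w=np.clip(v.max()-20-v,0,None); print('line',k,(w*qs).sum()/w.sum()-k*np.radians(12))
E
```

```text
0.3 [287.0, 448.0]
0.4 [308.0, 451.0]
0.419 [312.0, 451.0]
0.45 [318.0, 451.0]
0.3 [35.0, 64.0, 102.0, 149.0]
0.33 [49.0, 64.0, 91.0, 125.0]
0.36 [73.0, 91.0, 99.0, 111.0]
0.42 [95.0, 113.0, 108.0, 102.0]
0.45 [79.0, 95.0, 95.0, 93.0]
0.48 [57.0, 69.0, 74.0, 82.0]
pointer q 0.4063209519786557 [73.0, 72.0, 71.0, 70.0, 75.0, 82.0, 89.0, 96.0, 102.0, 104.0, 105.0, 107.0, 108.0, 107.0, 99.0, 90.0, 81.0, 73.0, 64.0, 60.0, 56.0, 52.0, 48.0, 45.0, 46.0, 47.0]
line 1 0.0006528309949901667
line 2 0.0016365063352118403
line 3 0.004330468225485107
```

```bash
python3 - <<'E'
from plan import *
a=knob(142,z=250);b=knob(142,z=158)
rows([a]); rows([b,knob(124,158),knob(112,158)],start=a)
E
```

```text
[0, 131.4, 9.0, -96.1, 33.6] world [ 675.9 -111.7  250.    10.6]
[0, 0.0, 0.0, 92.0, 0.0] world [ 675.9 -111.7  158.    10.6]
[0, -18.0, 0.0, 92.0, 0.0] world [ 658.2 -115.   158.    10.6]
[0, -30.0, 0.0, 92.0, 0.0] world [ 646.4 -117.2  158.    10.6]
```

>>> send_rows(
  series=[
    [[0,-8,0,0,0],[0,-16,0,-5,0],[0,-16,0,-50,0],[0,-16,0,-96,0],[0,20,0,-96,8],[0,131,9,-96,33.6],[0,131,9,-96,33.6],[0,131,9,-96,33.6],[0,131,9,-96,33.6],[0,131,9,-96,33.6]],
  ],
)

```text
clock: 13.65
eef_pos: [675.1, -112.8, 250.1]
eef_rot: [3.142, 0.0, 0.188]
wrist_force: [-0.2, 0.3, 0.7]
finger_gap: 0.4
```

```bash
python3 - <<'E'
from plan import *
s=manip.read_state();print(s['eef_pos'],s['wrist_force'],s['clock'],s['joints'])
rows([knob(142,z=250),knob(142,z=158)])
E
```

```text
[ 675.05425847 -112.75369601  250.13978082] [-0.20224452  0.3470432   0.70051379] 13.65 [-2.18957316e-01  5.89259937e-01  9.76364008e-01 -1.11485453e-04
  1.57605483e+00  1.16359127e+00]
[0, 1.0, -0.9, 0.1, 0.2] world [ 675.9 -111.7  250.    10.6]
[0, 1.0, -0.9, 92.1, 0.2] world [ 675.9 -111.7  158.    10.6]
```

>>> send_rows(
  series=[
    [[0,1,-1,40,0.2],[0,1,-1,75,0.2],[0,1,-1,92,0.2],[0,1,-1,92,0.2],[0,-6,-1,92,0.2],[0,-12,-1,92,0.2],[0,-15,-1,92,0.2],[0,-15,-1,92,0.2]],
  ],
)

```text
clock: 14.45
eef_pos: [660.5, -114.0, 159.2]
eef_rot: [3.141, -0.001, 0.181]
wrist_force: [-0.1, -0.1, 0.2]
finger_gap: 0.4
```

```bash
python3 - <<'E'
from plan import *
s=manip.read_state();print(s['eef_pos'],s['wrist_force'],s['clock'])
rows([knob(x,z=158) for x in (126,124,112,110)])
c=manip.camera('scene')
cv2.imwrite('pics/m.png',cv2.resize(c['img'][130:210,210:290],None,fx=7,fy=7,interpolation=cv2.INTER_CUBIC)[:,:,::-1])
E
```

```text
[ 660.52802952 -114.01500961  159.15507066] [-0.11885345 -0.05752089  0.16949589] 14.45
[0, -0.5, 0.5, 1.2, -0.2] world [ 660.1 -114.6  158.    10.6]
[0, -2.5, 0.5, 1.2, -0.2] world [ 658.2 -115.   158.    10.6]
[0, -14.5, 0.5, 1.2, -0.2] world [ 646.4 -117.2  158.    10.6]
[0, -16.5, 0.6, 1.2, -0.2] world [ 644.4 -117.5  158.    10.6]
```

View pics/m.png

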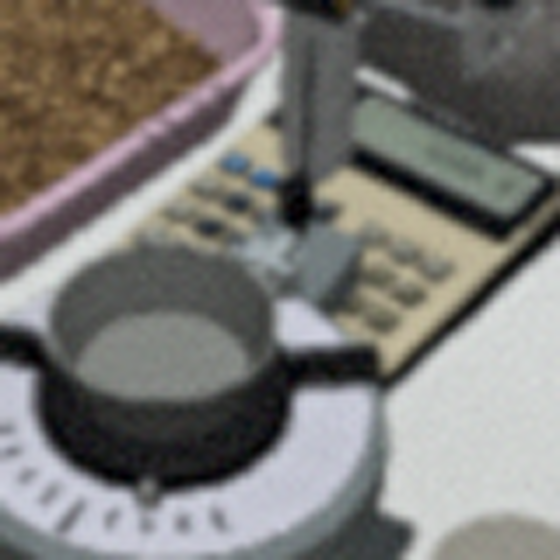

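>>> send_rows(
  series=[
    [[0,0,0,3,0],[0,0,0,6,0],[0,-2,0.5,6,0],[0,-4,0.5,6,0],[0,-6,0.5,6,0],[0,-8,0.5,6,0],[0,-9,0.5,6,0],[0,-9,0.5,6,0]],
  ],
)

```text
clock: 15.3
eef_pos: [651.8, -115.9, 152.1]
eef_rot: [3.142, -0.0, 0.18]
wrist_force: [0.4, 0.6, -0.4]
finger_gap: 0.4
```

```bash
python3 - <<'E'
from plan import *
s=manip.read_state();print(s['eef_pos'],s['wrist_force'],s['clock'])
rows([knob(x,z=153) for x in (112,110)])
E
```

```text
[ 651.82222048 -115.88865641  152.08316585] [ 0.35370164  0.55786043 -0.37773698] 15.3
[0, -5.6, 0.3, -0.9, -0.2] world [ 646.4 -117.2  153.    10.6]
[0, -7.6, 0.3, -0.9, -0.2] world [ 644.4 -117.5  153.    10.6]
```

>>> send_rows(
  series=[
    [[0,-1,0.2,0,0],[0,-2,0.2,0,0],[0,-3,0.2,0,0],[0,-4,0.2,0,0]],
  ],
)

```text
clock: 15.7
eef_pos: [648.9, -116.5, 152.2]
eef_rot: [3.141, -0.003, 0.181]
wrist_force: [13.1, 2.5, -3.8]
finger_gap: 0.5
```

>>> send_rows(
  series=[
    [[0,-0.5,0,0,0],[0,-1,0,0,0],[0,-1.5,0,0,0]],
  ],
)

```text
clock: 16.0
eef_pos: [648.7, -116.5, 152.3]
eef_rot: [3.141, -0.006, 0.181]
wrist_force: [22.2, 3.8, -6.5]
finger_gap: 0.6
```

>>> send_rows(
  series=[
    [[0,-0.5,0,0,0],[0,-1,0,0,0]],
  ],
)

```text
clock: 16.2
eef_pos: [648.5, -116.5, 152.4]
eef_rot: [3.14, -0.008, 0.181]
wrist_force: [27.8, 3.4, -8.1]
finger_gap: 0.6
```

>>> send_rows(
  series=[
    [[0,6,0,0,0],[0,22,0,0,0],[0,25,0,-40,0],[0,25,0,-90,0],[0,0,50,-95,0],[0,-30,100,-95,0],[0,-60,150,-95,0],[0,-90,200,-95,0],[0,-120,250,-95,0],[0,-120,250,-95,0]],
  ],
)

```text
clock: 17.2
eef_pos: [570.7, -387.2, 247.0]
eef_rot: [-3.142, 0.001, 0.179]
wrist_force: [0.0, -0.3, 0.1]
finger_gap: 0.4
```

```bash
python3 - <<'E'
from plan import *
s=manip.read_state();print(s['eef_pos'],s['clock'])
for n in ('top','scene'):
    c=manip.camera(n); pickle.dump({k:c[k] for k in('img','vfov','cx','cy','pose')},open(f'c1_{n}.pkl','wb'))
A=cams('c0');B=cams('c1')
def blob(c,l,h=4,thr=60):
    u,v=proj(c,W(p,np.array(l,float))).round().astype(int); g=255-c['img'].astype(float).mean(2)[v-h:v+h+1,u-h:u+h+1]
    w=np.clip(g-(255-thr),0,None); yy,xx=np.mgrid[-h:h+1,-h:h+1]; return (w*xx).sum()/w.sum()+u,(w*yy).sum()/w.sum()+v,w.sum()
for i,n in enumerate(('top','scene')):
    print(n,'before',blob(A[i],[104,0,178]),'after',blob(B[i],[104,0,178]),'pred drawn',proj(A[i],W(p,np.array([108,0,178.]))),'home',proj(A[i],W(p,np.array([96,0,178.]))))
c=B[1];g=c['img'].astype(np.float32).mean(2)
qs=np.arange(.3,.55,.01); v=np.array([np.mean([cv2.getRectSubPix(g,(1,1),tuple(map(float,proj(c,W(p,pol(r,np.pi+q,159))))))[0,0] for r in (51,52,53,54)]) for q in qs]); w=np.clip(v-80,0,None); print('pointer q',(w*qs).sum()/w.sum())
o=[]
for X in (A,B):
    o.append(np.vstack([cv2.resize(X[0]['img'][140:220,196:276],None,fx=4.9,fy=3.7,interpolation=cv2.INTER_CUBIC),cv2.resize(X[1]['img'][150:210,200:280],None,fx=4.9,fy=4.9,interpolation=cv2.INTER_CUBIC)]))
cv2.imwrite('pics/n.png',np.hstack(o)[:,:,::-1]); print(np.hstack(o).shape)
E
```

```text
[ 570.66811401 -387.24977454  246.98416896] 17.2
top before (np.float64(230.99138804457954), np.float64(155.1904761904762), np.float64(658.0)) after (np.float64(231.61469265367316), np.float64(158.53148425787106), np.float64(444.66666666666663)) pred drawn [231.25635796 154.57942541] home [232.0171027  159.00509641]
scene before (np.float64(251.86552041756218), np.float64(158.61774639238564), np.float64(1085.6666666666667)) after (np.float64(250.20242130750606), np.float64(159.66682808716706), np.float64(688.3333333333334)) pred drawn [252.117429   156.60742501] home [250.10211606 159.01776007]
pointer q 0.40551801802094556
(590, 784, 3)
```

View pics/n.png

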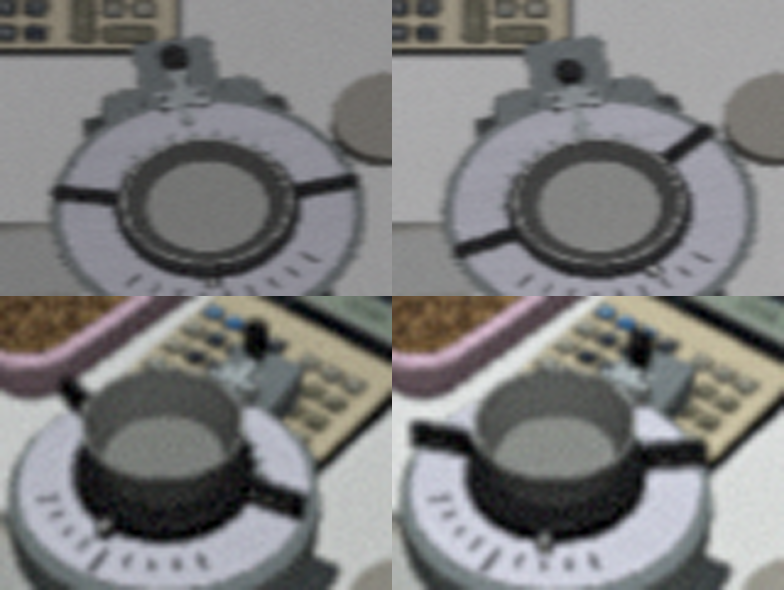

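```bash
python3 - <<'E'
from plan import *
from scipy.ndimage import map_coordinates
A=cams('c0');B=cams('c1')
# dark profile along the bolt axis at knob height, averaged over width, both cameras
xs=np.arange(80,132,1.)
for i,n in ((0,'top'),(1,'scene')):
    P=[]
    for c in (A[i],B[i]):
        g=c['img'].astype(float).mean(2)
        P.append(np.mean([[map_coordinates(g,[[q[1]],[q[0]]],order=3)[0] for q in [proj(c,W(p,np.array([x,y,182.]))) for x in xs]] for y in (-4,-2,0,2,4)],0))
    print(n); print(P[0].round().astype(int).tolist()); print(P[1].round().astype(int).tolist())
    for h in (70,80,90): print([ (xs[v<h].min(),xs[v<h].max()) for v in P])
    # shift by best match
    best=min((np.mean((np.interp(xs[22:46],xs,P[0])-np.interp(xs[22:46]-s,xs,P[1]))**2),s) for s in np.arange(5,14,.25)); print(best)
E
```

```text
top
[121, 120, 118, 115, 111, 107, 104, 102, 102, 104, 106, 108, 111, 113, 113, 106, 89, 68, 49, 37, 31, 30, 32, 34, 34, 34, 34, 34, 33, 32, 33, 37, 42, 50, 60, 72, 82, 88, 90, 93, 98, 104, 110, 113, 115, 115, 115, 115, 115, 116, 118, 119]
[135, 134, 131, 126, 115, 98, 78, 58, 42, 32, 27, 29, 32, 35, 36, 36, 37, 37, 38, 38, 40, 42, 47, 56, 71, 88, 99, 103, 103, 101, 100, 100, 101, 102, 103, 103, 103, 102, 102, 104, 111, 118, 125, 128, 129, 129, 130, 131, 131, 132, 132, 132]
[(np.float64(97.0), np.float64(114.0)), (np.float64(87.0), np.float64(103.0))]
[(np.float64(97.0), np.float64(115.0)), (np.float64(86.0), np.float64(104.0))]
[(np.float64(96.0), np.float64(117.0)), (np.float64(86.0), np.float64(105.0))]
(np.float64(48.50472491995328), np.float64(11.25))
scene
[93, 91, 90, 89, 88, 86, 84, 82, 80, 77, 75, 71, 67, 62, 55, 48, 40, 34, 30, 27, 25, 22, 19, 17, 17, 20, 26, 35, 44, 55, 66, 79, 92, 105, 119, 131, 142, 150, 156, 160, 161, 161, 160, 158, 153, 147, 138, 126, 111, 95, 79, 63]
[48, 43, 41, 40, 40, 40, 40, 40, 40, 40, 40, 39, 36, 33, 30, 28, 27, 30, 35, 43, 54, 66, 80, 95, 110, 125, 138, 150, 160, 167, 173, 176, 178, 180, 180, 180, 179, 179, 179, 180, 180, 179, 178, 175, 170, 163, 153, 141, 125, 108, 89, 71]
[(np.float64(92.0), np.float64(131.0)), (np.float64(80.0), np.float64(101.0))]
[(np.float64(88.0), np.float64(131.0)), (np.float64(80.0), np.float64(131.0))]
[(np.float64(83.0), np.float64(131.0)), (np.float64(80.0), np.float64(131.0))]
(np.float64(169.20181901708858), np.float64(9.25))
```

```bash
python3 -c "
from cell import manip
s=manip.read_state();print(s['clock'],s['wrist_force']);print(manip.sign_off())"
```

```text
17.3 [0.62924609 1.26267511 0.00371566]
the job is handed in; nothing more can be done
None
```

I set the collar to the second line right of the long middle line, then pushed the bolt knob in to a hard stop. I handed the job in at 17.3 s of the 48 s allowed, with the arm standing clear of everything. I only pushed, with the gripper shut.

**Pushing the collar:** The first pass touched nothing because the fingertip went over the right lug. The images put the tip roughly 8–15 mm higher than the stated tool geometry implies. I probed downwards with no contact, went back 14 mm lower, and pushed the lug with about 2 N of resistance.

**Last checks:**
- **Pointer:** It measured about 0.406 rad in the scene camera, against 0.419 for the line. That is 0.8° short and within what the picture resolves (one pixel is about 2.5 mm). It read the same before and after the bolt went in.
- **Bolt:** It stopped firmly at about 28 N, where roughly 2 N is enough to move it. The top camera put the knob about 95 mm behind the collar axis (home is 96), having moved about 10–11 mm.
- **Where the bolt checks disagreed:** The scene camera suggested only about 9 mm of knob travel. The fingertip also stopped about 2 mm before the home position I had calculated. I took the bolt as fully home on the strength of the hard stop and the top view.
- **Other items:** The tin looked unmoved in the last picture. I did not measure the cup, brush or scoop again, and no unexpected contact forces showed at any point.

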